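Hold the hidden bolt head against the nut

ROBOT

A 6-joint arm with a two-finger parallel gripper is mounted at the origin on a cart in front of the work surface, level with it; the furniture and walls round the work are solid. World frame = base frame: x ahead of the robot, y to its left, z up, the work surface at z = 0. Lengths are in m, angles in rad, forces in N, time in s.
With the tool pointing down it reaches from about 0.35 to 0.975 m from the base axis. Payload 4.9 kg.
Tool frame: the origin (TCP) lies at the very end of the fingers, on their centre line; the grasp point (between the pads) lies 19 mm behind it; z points along the fingers, y is the direction in which the jaws open and shut (so a half turn about z gives the same grasp; the last joint's range is limited). The gripper opens to 85 mm and grips with 20 to 120 N. Pads are 22 mm wide; open, the fingers measure 114 mm over their backs; the gripper's body (76 mm by 85 mm) begins 54 mm behind the grasp point. The pads swing forward as they close: fully open they stand 13 mm farther back than shut.
Start: joints at [-1.452, 0.053, 1.613, -0, 1.476, -0.119], TCP at [0.147, -0.607, 0.231] pointing down, gripper open.
Joint ranges: [-3.01, 3.01], [-1.01, 2.22], [0.06, 2.58], [-1.02, 4.17], [0.09, 2.62], [-3.14, 3.14]. Speed limits (rad/s): [2.57, 2.57, 3.14, 3.14, 3.14, 3.14].

INTERFACE

Orientations are given as a rotation vector (axis times angle).
In Python, from plant import arm gives the robot as it stands. The module is installed in compiled form; this text tells all that it offers.
- The arm moves only by the shell command python3 -m crank 'ROWS' [FORCE]. ROWS is JSON, a list of rows, each a list of 7 numbers: the turn, a rotation vector about the tool's x, y, z in degrees, then the shift along the tool's x, y, z in mm, then the closure, from 0 (fully open) to 1 (shut). In form: [[rx, ry, rz, tx, ty, tz, fingers], ...]. A call has 1 to 8 rows; each row shifts and turns the pose as measured when the row begins, along the tool's axes as they then stand; what a row does not reach is not made up. A row lasts 1/10 s, in which the tool goes at most 50 mm and 8.59 degrees, less where a joint would pass 70% of its speed; a pose out of reach is approached as far as the arm can. A call is refused whole if a number of a shift passes 50 or a number of a turn 8.59, either way. A call with a gripper value outside its range is refused whole. The fingers move at their own pace and stop on an object; FORCE is the grip in N (left out, the last holds). Time passes only in rows, so rows that do not move let the fingers close. It gives the time, the measured TCP pose, the force and the opening at its end, in the units of the state.
- arm.observe(): the state, without advancing time (a new reading comes with each control period).
- arm.capture(name): name is "scene" or "top" or "wrist"; returns the picture (480x640x3 uint8, blue, green, red); there is no depth.
- arm.camera_info(name): a dict with "vertical_fov" (degrees; the focal length in pixels is half the picture's height over the tangent of half this angle, whatever the lens; pixels are square), "cx", "cy" (the principal point, pixels), "rvec" (rotation vector, rad) and "tvec" (3), from world to camera coordinates, as OpenCV has them. Camera axes: x right, y down, z forward; pixel columns grow to the right and rows downward; lengths in m; the calibration is good to about 2 mm. A picture is of the moment at which its call begins: read the wrist's pose just before it. camera_info takes no time and is no camera call; for the wrist camera it gives the pose at the moment of the call.
- arm.sign_off(): hands the job in, once; it reports no verdict.
The state is a dict: "t": time; "joint_pos": joint angles; "qvel": joint speeds; "joint_efforts": joint torques, N m; "tcp_pos": TCP position; "ee_rot": TCP orientation; "ft_force": force on the tool from outside, world axes, zero at the start; "moment": the same for the moment, N m; "finger_gap": finger opening in m.
Only numpy, scipy, OpenCV 4.12 (cv2) and the standard library are available. Lean on these libraries where they do the work, as an engineer would, in place of code of your own. Each camera call takes 0.05 s, during which the arm holds its last target.

TASK

Make the nut drive safe by turning the isolator's handle from ON to OFF, a quarter turn anticlockwise into its click stop, and let go of it. The drive's wound-up spring still slowly turns the bolt with its nut: reach down into the narrow gap behind the upright bracket, grip the hidden hexagon bolt head between the fingers and hold it so that it no longer turns. Finish while still holding the bolt head, and leave the loose things on the table where they are.

Things in the scene. Friction and masses are not known exactly. Their poses are not given: they have to be found in the camera images.
- fixture: Fixed fixture on the table; origin on the table top (z 0), +x away from the robot at yaw 0, z up. Base plate 12 mm thick, x -108 to 88, y -65 to 65 mm. Grey angle bracket: upright plate x 0 to 8, y -58 to 58 mm, top edge at z 110 mm. Aluminium drive box in front of it: x -105 to -40, y -39 to 39 mm, top at z 94 mm. The bolt axis runs along the fixture's x at y 0, z 70 mm.
- gap (a point): Middle of the gap behind the bracket, at bolt axis height (fixture x 34, y 0, z 70 mm); its axes are the fixture's. Gap 52 mm wide along x, from the bracket (x 8 mm) to a grey backstop plate (x 60 to 68, y -58 to 58 mm, top edge at z 95 mm); open at the top and at both y ends; floor at z 12 mm. Stands still: the bolt head's centre lies in it.
- bolt_head (a point): Centre of the steel hexagon bolt head: 27 mm across flats, 31 mm across corners, 20 mm thick along the fixture's x (fixture x 24 to 44 mm: 16 mm clear of bracket and of backstop), z 70 mm. The point's axes turn with the bolt; its x is the bolt axis. It can be gripped from straight above, one finger on each side along the fixture's y, at any angle of the head.
- bolt (a joint): Angle of the bolt about the fixture's +x (rad, right-handed); at 0 two flats stand upright, facing the fixture's +y and -y. Starts from -0.5 to 0.5. From the start, and with the power off too, the drive's wound spring turns it slowly, about +0.05 rad/s falling to +0.03 after 30 s, with about 0.05 N m: a firm grip of 15 N or more on the head stops it. Stiff to turn quickly by hand.
- isolator: Fixed rotary isolator: grey box 100 x 100 mm, 46 mm high, with a round plate to z 50 mm and a black handle on top. Origin: centre of its underside on the table top; z up. A steel bar mark on the lid at its +x side marks ON, a small round steel pip at its +y side marks OFF. A cable gland sticks out 20 mm at -x.
- isolator_handle (a joint): Angle of the black handle, anticlockwise seen from above (rad): 0 = ON, nose towards the isolator's +x (where it starts, within 0.06); 1.571 = OFF, nose towards its +y. Sprung click stops at both ends: past the middle (0.8) it pulls itself towards the nearer end; turning it takes up to 0.15 N m.
- handle_grip (a point): On the handle's vertical turning axis (through the isolator's origin), at z 78 mm, the height to grip. The handle is an upright bar 16 mm thick (its own y) and 75 mm long (its own x -38 to 37 mm; the last 19 mm to the nose only 10 mm thick), z 58 to 94 mm. The point's axes turn with the handle: +x points to the nose, z up.
- saddle_block: Loose black moulded saddle block, 40 x 90 x 40 mm; leave alone.
- block_a: Loose pine spacer block, 45 x 110 x 40 mm; leave alone.
- knob_0: Loose black star knob, 29 x 32 x 22 mm; leave alone.
- knob_1: Loose black star knob, 29 x 32 x 22 mm; leave alone.
- screwdriver: Loose screwdriver lying flat, 28 x 208 x 30 mm; leave alone.
Things that resemble listed ones, but are neither listed nor needed, are in the scene too. Several things look just like the isolator: the one meant starts farthest to the robot's left.

How it is judged:
By the outcome, as a careful person would: the job done as asked, in the order asked, and still so for the second after the job is handed in, while the arm keeps its last pose, push and grip.
It also fails if it takes over 48 s, if anything falls off the work surface, if the arm or the gripper's body presses on something with over 40 N, if the wrist force passes 120 N, or if a joint passes its speed limit or range.

## Working session

There is one attempt and no reset: what is moved stays moved. The work goes in short steps, Python scripts to look and compute and a shell command to move; the robot and the scene stay as the last step left them, time stands still between calls to the robot, and variables do not carry over. Pictures are saved under pics/ and viewed, and the job is handed in when it is done.

```bash
mkdir -p pics; python3 - <<'E'
from plant import arm
import cv2
s=arm.observe();print(s)
for n in("scene","top","wrist"):
    print(n,arm.camera_info(n)); cv2.imwrite(f"pics/{n}0.png",arm.capture(n))
E
```

```text
{'t': 0.0, 'joint_pos': array([-1.45200629e+00,  5.33717327e-02,  1.61428263e+00,  8.77151071e-06,
        1.47597571e+00, -1.18989997e-01]), 'qvel': array([-0.00012708,  0.00143221,  0.00218689,  0.00014478,  0.00145474,
       -0.00082228]), 'joint_efforts': array([-2.49617529e-03, -3.93683124e+01, -3.70177853e+01, -1.15689622e-04,
        7.26496830e-03, -3.35349583e-06]), 'tcp_pos': array([ 0.14715198, -0.60680114,  0.23006058]), 'ee_rot': array([-3.11739297e+00, -3.72381761e-01, -1.40259021e-05]), 'ft_force': array([0.34114089, 0.15505981, 0.48414782]), 'moment': array([ 0.00806679, -0.00356224, -0.00184963]), 'finger_gap': 0.08539928169609685}
scene {'vertical_fov': 53.03605959947217, 'cx': 316.7936229172496, 'cy': 238.38877490517416, 'rvec': array([ 1.13755742, -2.42933875,  0.89423596]), 'tvec': array([0.41532129, 0.28657358, 0.79216253])}
top {'vertical_fov': 48.20982184601051, 'cx': 327.3323081721128, 'cy': 241.806104120864, 'rvec': array([ 2.18126647, -2.14953133,  0.12218167]), 'tvec': array([0.07977261, 0.5384886 , 1.03202146])}
wrist {'vertical_fov': 63.59150644772822, 'cx': 326.99848528866033, 'cy': 241.33035668909505, 'rvec': array([-2.26667401,  1.78286995,  0.28384319]), 'tvec': array([-0.62431174, -0.04038271,  0.37931792])}
```

View pics/scene0.png

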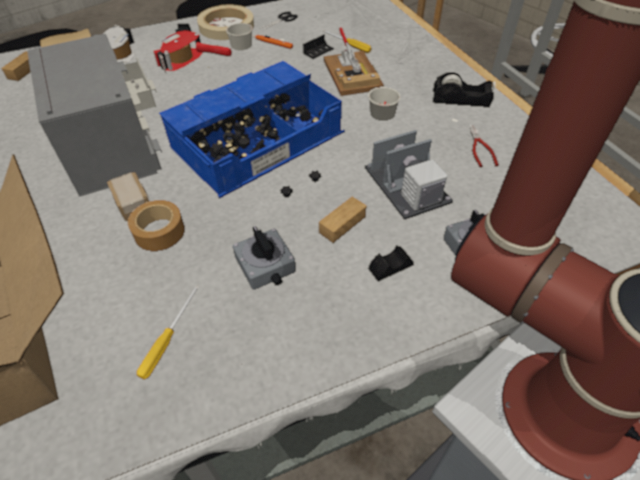

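View pics/top0.png

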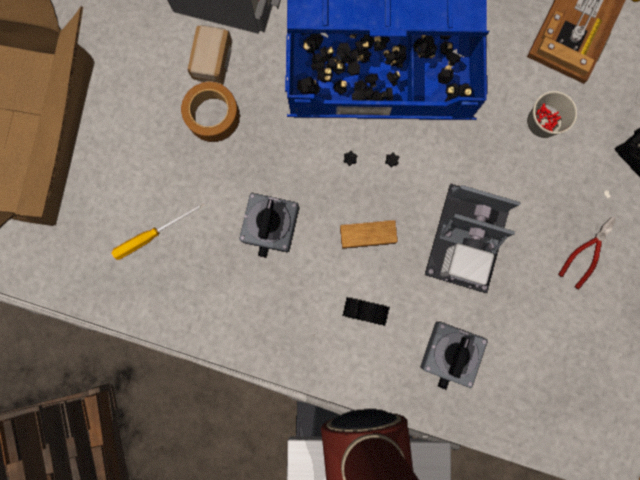

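The top view shows the isolator that is farthest left at about (268,222), a look-alike at (455,355), and the fixture at about (472,240). I'll zoom in on the first and last of these.

```bash
cat > h.py <<'E'
from plant import arm
import numpy as np, cv2
from scipy.spatial.transform import Rotation as R
def cam(n):
    i=arm.camera_info(n); f=240/np.tan(np.radians(i["vertical_fov"]/2))
    return np.array([[f,0,i["cx"]],[0,f,i["cy"]],[0,0,1]]),np.array(i["rvec"]),np.array(i["tvec"])
def ray(c,u,v):
    K,r,t=c; Rm=R.from_rotvec(r).as_matrix()
    return -Rm.T@t, Rm.T@np.linalg.solve(K,[u,v,1])
def plane(c,u,v,z):
    o,d=ray(c,u,v); return o+d*(z-o[2])/d[2]
def proj(c,p):
    K,r,t=c; return cv2.projectPoints(np.array(p,float).reshape(-1,3),r,t,K,None)[0].reshape(-1,2)
E
python3 - <<'E'
import cv2
a=cv2.imread("pics/top0.png")
x=cv2.resize(a[180:270,220:320],(500,450),interpolation=2)
cv2.imwrite("pics/z1.png",x)
cv2.imwrite("pics/z2.png",cv2.resize(a[175:300,415:525],(660,600)[0:2] if 0 else (528,600),interpolation=2))
E
```

```text
(no output)
```

View pics/z1.png

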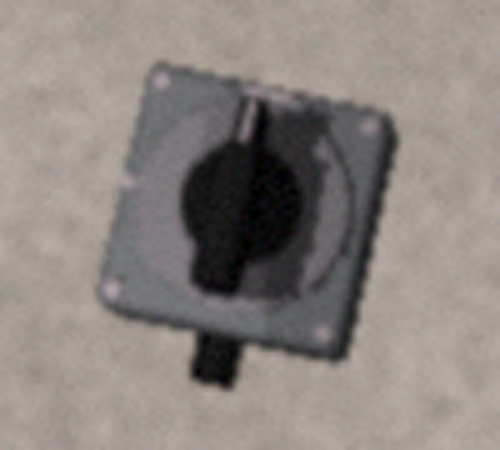

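View pics/z2.png

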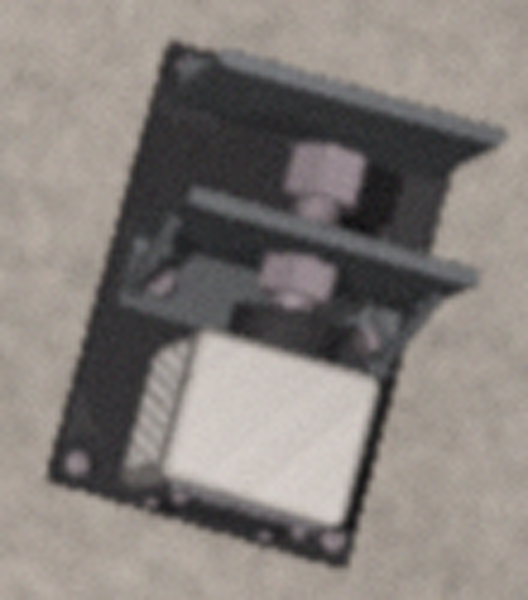

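```bash
python3 - <<'E'
from h import *
c=cam("top")
s=[(160,80),(370,125),(115,288),(322,333)]
P=np.array([plane(c,220+x/5,180+y/5,.046) for x,y in s]);m=P.mean(0)
print("iso",m.round(4)); vx=(P[0]+P[1]-P[2]-P[3]);print("yaw",np.degrees(np.arctan2(vx[1],vx[0])),np.linalg.norm(vx)/2)
vy=(P[0]+P[2]-P[1]-P[3]);print("yaw y-90",np.degrees(np.arctan2(vy[1],vy[0]))-90)
# handle: nose tip and tail at top z .094
for n,(x,y) in dict(nose=(250,97),tail=(215,292)).items(): print(n,plane(c,220+x/5,180+y/5,.094).round(4))
def z2(x,y,z): return plane(c,415+x/4.8,175+y/4.8,z)
items=[((196,190),.110,(8,58)),((190,208),.110,(0,58)),((478,268),.110,(8,-58)),((472,287),.110,(0,-58)),
((222,50),.095,(68,58)),((505,133),.095,(68,-58)),
((200,330),.094,(-40,39)),((378,378),.094,(-40,-39)),((335,525),.094,(-105,-39)),((165,480),.094,(-105,39)),
((170,42),.012,(88,65)),((52,480),.012,(-108,65)),((345,565),.012,(-108,-65))]
A=np.array([z2(*i[0],i[1])[:2] for i in items]);B=np.array([i[2] for i in items])/1000
Ac=A-A.mean(0);Bc=B-B.mean(0)
U,S,Vt=np.linalg.svd(Bc.T@Ac);Rm=(U@np.diag([1,np.linalg.det(U@Vt)])@Vt).T
t=A.mean(0)-Rm@B.mean(0);print("fix",t.round(4),np.degrees(np.arctan2(Rm[1,0],Rm[0,0])))
print(((A-(B@Rm.T+t))*1000).round(1)); print("gap",Rm@[.034,0]+t)
s=arm.observe();print(s["t"],R.from_rotvec(s["ee_rot"]).as_matrix().round(3))
E
```

```text
iso [0.5743 0.2036 0.046 ]
yaw -10.974973713613492 0.08402405766574494
yaw y-90 -11.420512028558235
nose [0.6085 0.1964 0.094 ]
tail [0.5347 0.2074 0.094 ]
fix [ 0.5611 -0.1993] -15.641469936406567
[[-2.2 -2.3]
 [-1.5 -2.1]
 [ 0.5  1.9]
 [ 0.9  2.2]
 [-1.8 -0.6]
 [-1.9  0.9]
 [-3.1 -1.8]
 [ 0.3  4.7]
 [ 6.   4.9]
 [ 1.3 -5.1]
 [-1.4 -1. ]
 [ 0.7 -2.7]
 [ 2.3  1. ]]
gap [ 0.59385407 -0.20851454]
0.15 [[ 0.972  0.236 -0.   ]
 [ 0.236 -0.972  0.002]
 [ 0.    -0.002 -1.   ]]
```

```bash
python3 -m crank '[[0,0,0,36,-26,0,0],[0,0,0,36,-26,0,0],[0,0,0,36,-26,0,0],[0,0,0,36,-26,0,0],[0,0,0,36,-26,0,0],[0,0,0,36,-26,0,0],[0,0,0,36,-26,0,0],[0,0,0,36,-26,0,0]]'
```

```text
t: 0.95
tcp_pos: [0.382, -0.3302, 0.2271]
ee_rot: [-3.116, -0.355, 0.002]
ft_force: [0.8, -0.5, 1.0]
finger_gap: 0.0854
```

```bash
python3 -m crank '[[0,0,0,25,-39,0,0],[0,0,0,25,-39,0,0],[0,0,0,25,-39,0,0],[0,0,0,25,-39,0,0],[0,0,0,25,-39,0,0],[0,0,0,25,-39,0,0],[0,0,0,25,-39,0,0],[0,0,0,25,-39,0,0]]'; python3 - <<'E'
from h import *
s=arm.observe();print(s["joint_pos"].round(2),R.from_rotvec(s["ee_rot"]).as_matrix().round(3))
E
```

```text
t: 1.75
tcp_pos: [0.5096, 0.0339, 0.2274]
ee_rot: [-3.117, -0.353, -0.0]
ft_force: [1.3, -0.5, 0.0]
finger_gap: 0.0856
[-0.08 -0.22  1.88  0.01  1.49  1.26] [[ 0.975  0.224 -0.   ]
 [ 0.224 -0.975  0.005]
 [ 0.001 -0.005 -1.   ]]
```

```bash
python3 -m crank '[[0,0,0,25,-38,0,0],[0,0,0,25,-38,0,0],[0,0,0,25,-38,0,0],[0,0,0,25,-38,0,0],[0,0,8,0,0,0,0],[0,0,8,0,0,0,0],[0,0,8,0,0,0,0],[0,0,0,0,0,0,0]]'; python3 - <<'E'
from h import *
s=arm.observe();print(s["joint_pos"].round(2),R.from_rotvec(s["ee_rot"]).as_matrix().round(3), cam("wrist"))
cv2.imwrite("pics/w1.png",arm.capture("wrist"))
E
```

```text
t: 2.55
tcp_pos: [0.573, 0.2199, 0.2239]
ee_rot: [-3.122, 0.309, 0.009]
ft_force: [-0.3, 0.7, -1.5]
finger_gap: 0.0858
[0.24 0.03 1.65 0.01 1.47 2.01] [[ 0.981 -0.196 -0.005]
 [-0.196 -0.981  0.005]
 [-0.006 -0.003 -1.   ]] (array([[387.14444337,   0.        , 326.99848529],
       [  0.        , 387.14444337, 241.33035669],
       [  0.        ,   0.        ,   1.        ]]), array([-1.85127145,  2.25747378,  0.36642475]), array([0.32818096, 0.45342158, 0.5331341 ]))
```

View pics/w1.png

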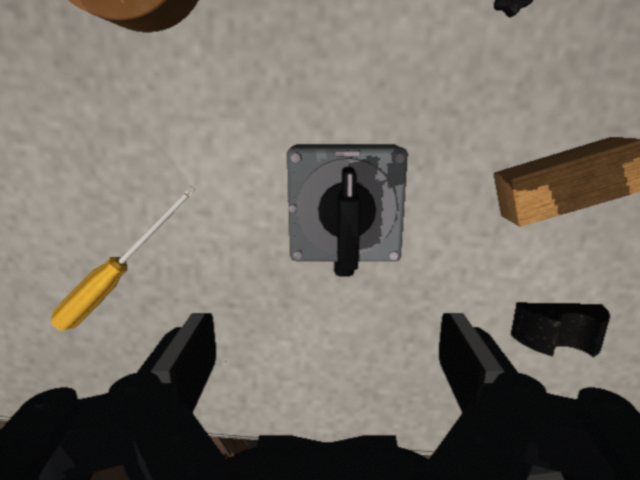

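The wrist view shows the isolator's lid screws at (295,157), (400,158), (296,257) and (394,257). The handle runs from its nose at (349,170) to its tail at (345,268), and the pip is on the left at (292,208).

```bash
python3 - <<'E'
from h import *
c=cam("wrist")
P=np.array([plane(c,x,y,.046) for x,y in [(295,157),(400,158),(296,257),(394,257)]]);m=P.mean(0);print(m)
vx=P[0]+P[1]-P[2]-P[3];print(np.degrees(np.arctan2(vx[1],vx[0])))
n=plane(c,349,170,.094);t=plane(c,345,268,.094);print(n,t,np.degrees(np.arctan2(*(n-t)[1::-1])))
s=arm.observe();Rm=R.from_rotvec(s["ee_rot"]).as_matrix();print(s["t"],(Rm.T@([.5745,.2035,.060]-s["tcp_pos"])*1000).round(1),np.degrees(np.arctan2(Rm[1,0],Rm[0,0])))
print((Rm.T@(np.r_[m[:2],.060]-s["tcp_pos"])*1000).round(1))
E
```

```text
[0.571931   0.20338423 0.046     ]
-11.725446397683339
[0.61089604 0.19643887 0.094     ] [0.53923898 0.21237045 0.094     ] -12.534746405589447
2.6 [  5.8  16.3 163.8] -11.18013862948882
[  3.3  16.9 163.8]
```

```bash
python3 -m crank '[[0,0,0,4,16,0,0],[0,0,-1,0,0,40,0],[0,0,0,0,0,40,0],[0,0,0,0,0,40,0],[0,0,0,0,0,25,0],[0,0,0,0,0,0,0]]'; python3 - <<'E'
from h import *
s=arm.observe();Rm=R.from_rotvec(s["ee_rot"]).as_matrix();print((Rm.T@([.573,.2035,.060]-s["tcp_pos"])*1000).round(1),np.degrees(np.arctan2(Rm[1,0],Rm[0,0])),Rm.round(3))
E
```

```text
t: 3.2
tcp_pos: [0.5757, 0.1967, 0.0776]
ee_rot: [-3.127, 0.262, -0.002]
ft_force: [0.0, 0.1, -0.5]
finger_gap: 0.0858
[-3.8 -6.2 17.7] -9.566159758746021 [[ 0.986 -0.166  0.002]
 [-0.166 -0.986  0.003]
 [ 0.001 -0.004 -1.   ]]
```

```bash
python3 -m crank '[[0,0,2,-4,-6,17,0],[0,0,0,0,0,0,0.4],[0,0,0,0,0,0,1],[0,0,0,0,0,0,1],[0,0,0,0,0,0,1],[0,0,0,0,0,0,1]]' 40; python3 - <<'E'
from h import *
s=arm.observe();Rm=R.from_rotvec(s["ee_rot"]).as_matrix();print(s["moment"],(Rm.T@([.573,.2035,.060]-s["tcp_pos"])*1000).round(1),np.degrees(np.arctan2(Rm[1,0],Rm[0,0])))
E
```

```text
t: 3.8
tcp_pos: [0.5781, 0.2028, 0.0689]
ee_rot: [-3.114, 0.313, -0.019]
ft_force: [1.4, 5.1, -11.0]
finger_gap: 0.0149
[-0.03430967  0.00959491  0.00767902] [-5.2  0.5  8.9] -11.500220522998836
```

```bash
python3 -m crank '[[0,0,0,0,0,0,0.5],[0,0,0,-3,0,4,0.5],[0,0,0,-3,0,5,0.5],[0,0,0,0,0,0,0.5]]' 40; python3 - <<'E'
from h import *
s=arm.observe();Rm=R.from_rotvec(s["ee_rot"]).as_matrix();print(s["moment"],(Rm.T@([.573,.2035,.060]-s["tcp_pos"])*1000).round(1),np.degrees(np.arctan2(Rm[1,0],Rm[0,0])))
E
```

```text
t: 4.2
tcp_pos: [0.573, 0.2045, 0.0612]
ee_rot: [-3.114, 0.311, -0.024]
ft_force: [-0.6, -0.2, 0.4]
finger_gap: 0.0425
[ 0.03481004 -0.00505179  0.05310239] [0.2 1.  1.2] -11.422101315473766
```

```bash
python3 -m crank '[[0,0,0,0,0,0,1],[0,0,0,0,0,0,1],[0,0,0,0,0,0,1],[0,0,0,0,0,0,1]]' 40; python3 - <<'E'
from h import *
s=arm.observe();Rm=R.from_rotvec(s["ee_rot"]).as_matrix();print(s["moment"],(Rm.T@([.573,.2035,.060]-s["tcp_pos"])*1000).round(1),np.degrees(np.arctan2(Rm[1,0],Rm[0,0])),Rm.round(3))
E
```

```text
t: 4.6
tcp_pos: [0.5727, 0.2042, 0.0611]
ee_rot: [-3.115, 0.311, -0.023]
ft_force: [0.4, 0.6, 0.3]
finger_gap: 0.0155
[-0.34589746  0.08103487 -0.06741325] [0.4 0.6 1.1] -11.39301354582545 [[ 0.98  -0.197  0.015]
 [-0.198 -0.98   0.009]
 [ 0.013 -0.012 -1.   ]]
```

```bash
python3 -m crank '[[0,0,-8,0,0,0,1],[0,0,-8,0,0,0,1],[0,0,-8,0,0,0,1],[0,0,-8,0,0,0,1],[0,0,-8,0,0,0,1],[0,0,-8,0,0,0,1]]' 40; python3 - <<'E'
from h import *
s=arm.observe();Rm=R.from_rotvec(s["ee_rot"]).as_matrix();print(s["moment"],(Rm.T@([.573,.2035,.060]-s["tcp_pos"])*1000).round(1),np.degrees(np.arctan2(Rm[1,0],Rm[0,0])),Rm.round(3))
E
```

```text
t: 5.2
tcp_pos: [0.5728, 0.2033, 0.0611]
ee_rot: [-2.964, -1.031, -0.025]
ft_force: [0.8, -0.3, -0.0]
finger_gap: 0.0156
[0.17362254 0.33861485 0.00654744] [ 0.3 -0.   1.1] 38.349884629044524 [[ 0.784  0.62   0.014]
 [ 0.62  -0.784  0.009]
 [ 0.016  0.002 -1.   ]]
```

```bash
python3 -m crank '[[0,0,-8,0,0,0,1],[0,0,-8,0,0,0,1],[0,0,-8,0,0,0,1],[0,0,-8,0,0,0,1],[0,0,-6,0,0,0,1],[0,0,0,0,0,0,1]]' 40; python3 - <<'E'
from h import *
s=arm.observe();Rm=R.from_rotvec(s["ee_rot"]).as_matrix();print(s["moment"],(Rm.T@([.573,.2035,.060]-s["tcp_pos"])*1000).round(1),np.degrees(np.arctan2(Rm[1,0],Rm[0,0])),Rm.round(3))
E
```

```text
t: 5.8
tcp_pos: [0.5734, 0.2028, 0.0611]
ee_rot: [-2.442, -1.972, -0.026]
ft_force: [2.4, 1.1, -0.5]
finger_gap: 0.0153
[0.22051947 0.61303789 0.13116736] [ 0.6 -0.6  1.1] 77.84604959909737 [[ 0.211  0.978  0.012]
 [ 0.977 -0.211  0.012]
 [ 0.015  0.009 -1.   ]]
```

```bash
python3 -m crank '[[0,0,0,0,0,0,0],[0,0,0,0,0,0,0],[0,0,0,0,0,0,0],[0,0,0,0,0,-40,0],[0,0,0,0,0,-45,0],[0,0,0,0,0,-45,0],[0,0,0,0,0,-30,0]]' 40; python3 - <<'E'
from h import *
s=arm.observe();print(s["joint_pos"].round(2))
cv2.imwrite("pics/w2.png",arm.capture("wrist"));cv2.imwrite("pics/t2.png",arm.capture("top"))
E
```

```text
t: 6.5
tcp_pos: [0.5673, 0.1998, 0.2181]
ee_rot: [-2.446, -1.958, -0.006]
ft_force: [0.1, 0.7, 0.4]
finger_gap: 0.0855
[0.21 0.01 1.68 0.01 1.45 0.43]
```

View pics/w2.png

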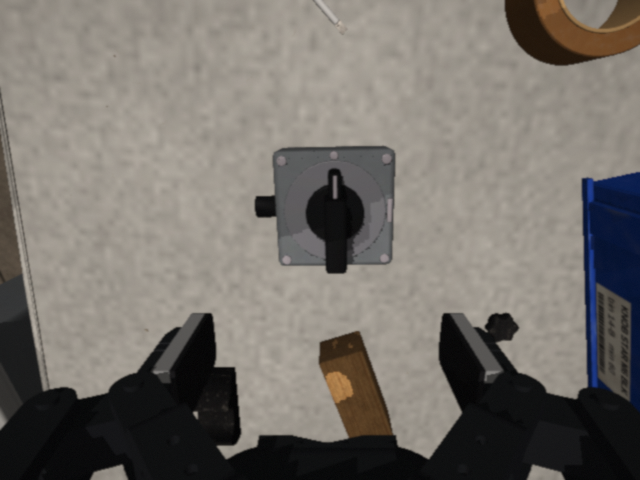

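View pics/t2.png

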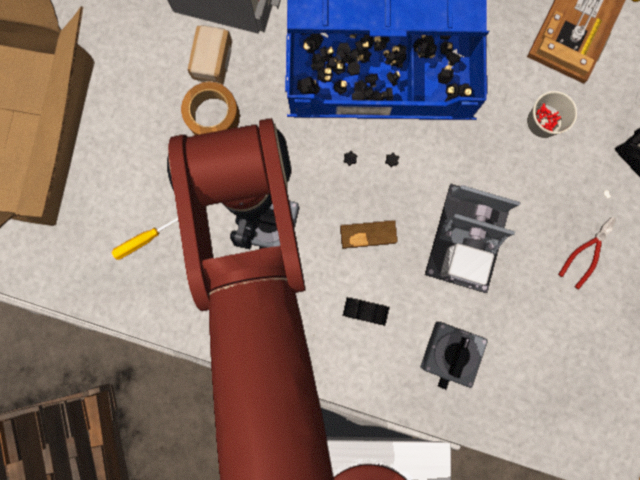

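The handle nose at (336,172) points at the pip at (334,155), so the isolator is at OFF and the fingers are clear of it. Next is the fixture.

```bash
python3 -m crank '[[0,0,0,-46,13,-5,0],[0,0,0,-46,13,0,0],[0,0,0,-46,13,0,0],[0,0,0,-46,13,0,0],[0,0,0,-46,13,0,0],[0,0,0,-46,13,0,0],[0,0,0,-46,13,0,0],[0,0,0,-46,13,0,0]]' 40;  python3 -m crank '[[0,0,8.4,0,0,0,0],[0,0,8.4,0,0,0,0],[0,0,8.4,0,0,0,0],[0,0,8.4,0,0,0,0],[0,0,8.4,0,0,0,0],[0,0,8.4,0,0,0,0],[0,0,8.4,0,0,0,0],[0,0,8.4,0,0,0,0]]' 40; python3 - <<'E'
from h import *
s=arm.observe();Rm=R.from_rotvec(s["ee_rot"]).as_matrix();print((Rm.T@([.594,-.2085,.23]-s["tcp_pos"])*1000).round(1),np.degrees(np.arctan2(Rm[1,0],Rm[0,0])),Rm.round(3))
E
```

```text
t: 7.4
tcp_pos: [0.5893, -0.1877, 0.2162]
ee_rot: [-2.438, -1.967, -0.016]
ft_force: [1.0, 0.8, 0.0]
finger_gap: 0.0854
t: 8.2
tcp_pos: [0.5839, -0.1946, 0.2032]
ee_rot: [-3.113, -0.241, 0.017]
ft_force: [0.4, -0.1, 0.2]
finger_gap: 0.0851
[  7.6  14.7 -27.1] 8.852066824253635 [[ 0.988  0.154 -0.012]
 [ 0.154 -0.988  0.018]
 [-0.009 -0.02  -1.   ]]
```

```bash
python3 -m crank '[[0,0,8,4,14,-15,0],[0,0,8,0,0,-15,0],[0,0,7,0,0,-5,0],[0,0,0,0,0,0,0]]' 40; python3 - <<'E'
from h import *
s=arm.observe();Rm=R.from_rotvec(s["ee_rot"]).as_matrix();print(s["joint_pos"].round(2),(Rm.T@([.594,-.2085,.23]-s["tcp_pos"])*1000).round(1),np.degrees(np.arctan2(Rm[1,0],Rm[0,0])),Rm.round(3))
cv2.imwrite("pics/w3.png",arm.capture("wrist"))
E
```

```text
t: 8.6
tcp_pos: [0.5883, -0.2076, 0.2319]
ee_rot: [-3.094, 0.416, 0.037]
ft_force: [-0.7, -0.5, 1.1]
finger_gap: 0.0856
[-0.46  0.07  1.6   0.01  1.51  1.37] [ 5.8 -0.7  1.8] -15.288458705214635 [[ 0.964 -0.264 -0.021]
 [-0.264 -0.964  0.022]
 [-0.026 -0.016 -1.   ]]
```

View pics/w3.png

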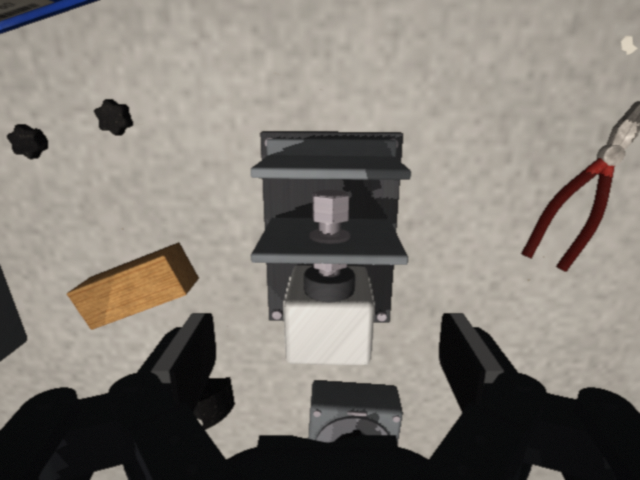

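```bash
python3 - <<'E'
import cv2
a=cv2.imread("pics/w3.png")
cv2.imwrite("pics/z3.png",cv2.resize(a[125:270,245:415],None,fx=4,fy=4,interpolation=2))
E
```

```text
(no output)
```

View pics/z3.png

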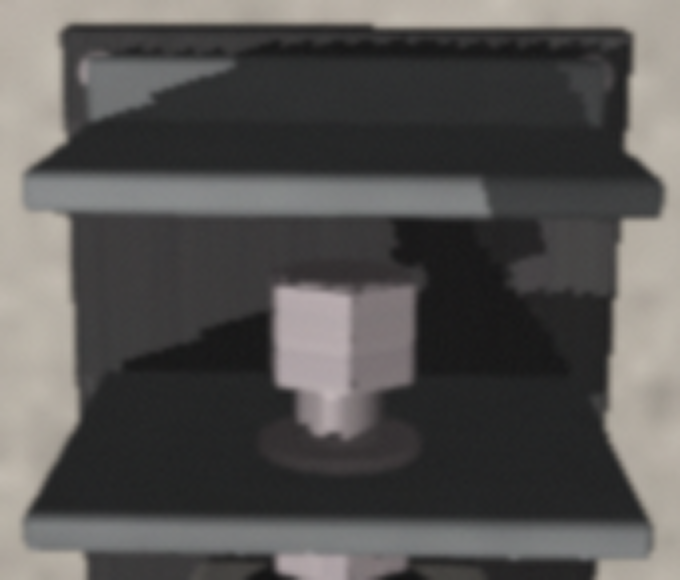

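```bash
python3 - <<'E'
from h import *
c=cam("wrist")
def w(x,y,z): return plane(c,245+x/4,125+y/4,z)
items=[((30,520),.110,(8,58)),((648,522),.110,(8,-58)),((28,550),.110,(0,58)),((648,553),.110,(0,-58)),
((28,175),.095,(68,58)),((660,180),.095,(68,-58)),((28,209),.095,(60,58)),((660,213),.095,(60,-58)),
((64,30),.012,(88,65)),((628,34),.012,(88,-65))]
A=np.array([w(*i[0],i[1])[:2] for i in items]);B=np.array([i[2] for i in items])/1000
Ac=A-A.mean(0);Bc=B-B.mean(0)
U,S,Vt=np.linalg.svd(Bc.T@Ac);Rm=(U@np.diag([1,np.linalg.det(U@Vt)])@Vt).T
t=A.mean(0)-Rm@B.mean(0);yaw=np.arctan2(Rm[1,0],Rm[0,0]);print("fix",t.round(4),np.degrees(yaw))
print(((A-(B@Rm.T+t))@Rm*1000).round(1)); g=Rm@[.034,0]+t;print("gap",g)
h=w(344,335,.0835)[:2];print("head", Rm.T@(h-t))
s=arm.observe();T=R.from_rotvec(s["ee_rot"]).as_matrix()
D=np.array([[np.cos(yaw),np.sin(yaw),0],[np.sin(yaw),-np.cos(yaw),0],[0,0,-1]])
print("turn",R.from_matrix(T.T@D).as_rotvec(degrees=True).round(1),(T.T@(np.r_[g,.051]-s["tcp_pos"])*1000).round(1))
E
```

```text
fix [ 0.5604 -0.2008] -15.44066750082976
[[-0.8 -1.9]
 [-0.   2.3]
 [ 1.3 -1.2]
 [ 1.9  1.8]
 [-0.8 -2.2]
 [-0.9  1.8]
 [ 1.1 -1.8]
 [ 1.2  1.3]
 [-1.4 -1.9]
 [-1.7  1.9]]
gap [ 0.59316329 -0.20981167]
head [ 0.03535692 -0.00053759]
turn [-0.9  1.5  0.3] [ 10.4   3.8 180.2]
```

```bash
python3 -m crank '[[-0.9,1.5,0,6,1,10,0],[0,0,0,0,0,0,0],[0,0,0,0,0,0,0]]' 60; cat > g.py <<'E'
from h import *
yaw=np.radians(-15.5);s=arm.observe();T=R.from_rotvec(s["ee_rot"]).as_matrix()
D=np.array([[np.cos(yaw),np.sin(yaw),0],[np.sin(yaw),-np.cos(yaw),0],[0,0,-1]])
print(s["t"],"turn",R.from_matrix(T.T@D).as_rotvec(degrees=True).round(1),(T.T@(np.array([.5934,-.2093,.051])-s["tcp_pos"])*1000).round(1),s["ft_force"].round(1),s["moment"].round(2),s["finger_gap"])
E
python3 g.py
```

```text
t: 8.95
tcp_pos: [0.5923, -0.2091, 0.2182]
ee_rot: [-3.114, 0.405, 0.007]
ft_force: [-0.6, -0.6, -0.5]
finger_gap: 0.0851
8.95 turn [-0.1  0.3  0.7] [1.800e+00 1.000e-01 1.672e+02] [-0.6 -0.6 -0.5] [0.03 0.02 0.02] 0.0850642995541047
```

Aligned. I'll go down to just above the bracket's top edge and check again before entering the gap.

```bash
python3 -m crank '[[0,0.3,0.5,2,0,30,0],[0,0,0,0,0,30,0],[0,0,0,0,0,20,0],[0,0,0,0,0,0,0]]' 60; python3 g.py
```

```text
t: 9.35
tcp_pos: [0.5945, -0.2096, 0.1371]
ee_rot: [-3.113, 0.413, -0.003]
ft_force: [-0.1, -0.2, 0.5]
finger_gap: 0.0855
9.35 turn [-0.1 -0.1  0.4] [-1.3  0.1 86. ] [-0.1 -0.2  0.5] [-0.01 -0.01 -0.02] 0.08547808105549483
```

```bash
python3 -m crank '[[0,0,0,-1,0,25,0],[0,0,0,0,0,25,0],[0,0,0,0,0,20,0],[0,0,0,0,0,10,0],[0,0,0,0,0,0,0]]' 60; python3 g.py
```

```text
t: 9.85
tcp_pos: [0.5971, -0.2109, 0.0612]
ee_rot: [3.114, -0.409, 0.013]
ft_force: [0.5, -0.4, 0.3]
finger_gap: 0.0854
9.85 turn [-0.  -0.5  0.6] [-4.  -0.6 10.1] [ 0.5 -0.4  0.3] [-0.   -0.03 -0.  ] 0.08535066946364368
```

```bash
python3 -m crank '[[0,-0.4,0.4,-4,-0.5,12,0],[0,0,0,0,0,0,0],[0,0,0,0,0,0,0]]' 60; python3 g.py
```

```text
t: 10.15
tcp_pos: [0.5954, -0.2103, 0.0521]
ee_rot: [3.112, -0.42, 0.009]
ft_force: [0.1, 0.1, -0.4]
finger_gap: 0.0855
10.15 turn [ 0.  -0.4  0.1] [-2.2 -0.5  1.1] [ 0.1  0.1 -0.4] [-0.04 -0.02 -0.03] 0.08549492984461343
```

```bash
python3 -m crank '[[0,-0.3,0,-2,-0.5,3,0.3],[0,0,0,0,0,0,0.5],[0,0,0,0,0,0,0.55]]' 60; python3 g.py
```

```text
t: 10.45
tcp_pos: [0.5945, -0.2097, 0.0508]
ee_rot: [3.112, -0.419, 0.005]
ft_force: [0.3, -0.2, 0.2]
finger_gap: 0.0439
10.45 turn [ 0.1 -0.2  0.2] [-1.1 -0.1 -0.2] [ 0.3 -0.2  0.2] [-0.03  0.01 -0.01] 0.043852833195250136
```

```bash
python3 - <<'E'
from h import *
for n in("wrist","top","scene"): cv2.imwrite(f"pics/{n}4.png",arm.capture(n))
E
```

```text
(no output)
```

View pics/wrist4.png

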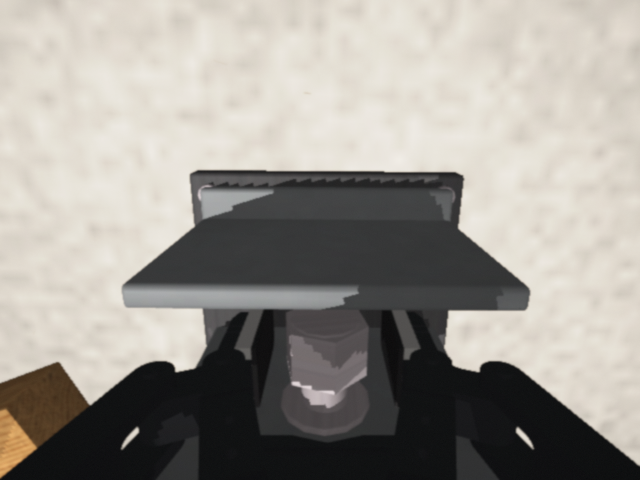

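The wrist view shows the head at x 288–368, between the pads at about 270 and 383, clear of bracket and backstop. Closing now.

```bash
python3 -m crank '[[0,0,0,0,0,0,1],[0,0,0,0,0,0,1],[0,0,0,0,0,0,1],[0,0,0,0,0,0,1],[0,0,0,0,0,0,1],[0,0,0,0,0,0,1]]' 60; python3 g.py;  python3 - <<'E'
from h import *
cv2.imwrite("pics/w5.png",arm.capture("wrist"))
E
python3 -m crank '[[0,0,0,0,0,0,1],[0,0,0,0,0,0,1],[0,0,0,0,0,0,1],[0,0,0,0,0,0,1],[0,0,0,0,0,0,1],[0,0,0,0,0,0,1],[0,0,0,0,0,0,1],[0,0,0,0,0,0,1]]'; python3 -m crank '[[0,0,0,0,0,0,1],[0,0,0,0,0,0,1],[0,0,0,0,0,0,1],[0,0,0,0,0,0,1],[0,0,0,0,0,0,1],[0,0,0,0,0,0,1],[0,0,0,0,0,0,1],[0,0,0,0,0,0,1]]'; python3 - <<'E'
from h import *
for n in("wrist","top"): cv2.imwrite(f"pics/{n}6.png",arm.capture(n))
a=cv2.imread("pics/w5.png");b=cv2.imread("pics/wrist6.png")
z=lambda i:cv2.resize(i[290:450,230:420],None,fx=2,fy=2,interpolation=2)
cv2.imwrite("pics/c6.png",np.hstack([z(a),z(b)]))
E
python3 g.py
```

```text
t: 11.2
tcp_pos: [0.5944, -0.2091, 0.0509]
ee_rot: [3.113, -0.42, 0.004]
ft_force: [0.2, -0.1, 1.3]
finger_gap: 0.0269
11.2 turn [-0.  -0.2  0.1] [-1.   0.4 -0.1] [ 0.2 -0.1  1.3] [ 0.15  0.02 -0.01] 0.026932828723502618
t: 12.05
tcp_pos: [0.5944, -0.2091, 0.0509]
ee_rot: [3.113, -0.42, 0.004]
ft_force: [-0.5, 1.1, 0.7]
finger_gap: 0.0273
t: 12.85
tcp_pos: [0.5944, -0.2091, 0.0509]
ee_rot: [3.113, -0.42, 0.004]
ft_force: [-0.5, 0.6, 0.2]
finger_gap: 0.027
12.95 turn [-0.  -0.2  0.1] [-1.   0.4 -0.1] [ 0.4  0.1 -0.2] [ 0.11  0.03 -0.14] 0.02724908382906971
```

View pics/c6.png

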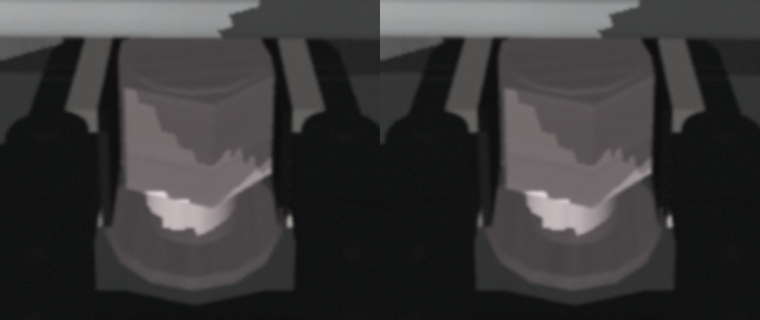

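View pics/top6.png

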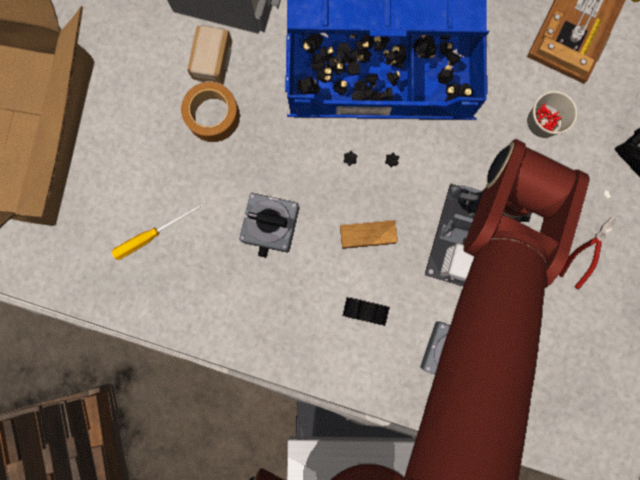

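The two crops, 1.7 s apart, are identical: the head's corner edge stays put and the pads lie on its flats with a 27 mm gap. The top view shows the handle at (268,218) pointing left to OFF, and the loose items haven't moved.

```bash
python3 -c "
from plant import arm
print(arm.sign_off())"
```

```text
the job is handed in; nothing more can be done
None
```

The drive is isolated and the bolt is being held still; I handed the job in at about 13 s of the 48 s allowed.

- **Isolator:** I turned the handle of the isolator farthest to the left about 90° anticlockwise and let go of it. The wrist and top pictures show its nose at the OFF pip. My first grip sat about 5 mm off the axis and 9 mm high, so I opened, moved and gripped again before turning.
- **Bolt head:** I reached straight down into the gap and gripped the head across its upright flats at 60 N.
    - **Grip:** The opening reads 27 mm, which matches the head.
    - **Bolt stopped:** Wrist pictures 1.7 s apart show no turning.
    - **Wrist force:** It stayed below about 2 N at the readings taken while holding.
- **Loose things:** None of them looks moved in the last top picture. The arm did not touch them.
- **Disagreements:** The top and wrist views differed by up to about 2.5 mm on where the isolator and fixture stand, within the clearances. No check failed at the end.

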